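# Find the socket for the felting press's clamp nut

## Robot

A 7-joint arm with a two-finger parallel gripper is mounted at the origin on the work surface. World frame = base frame: x ahead of the robot, y to its left, z up, the work surface at z = 0. Lengths are in mm, angles in rad, forces in N, time in s.
With the tool pointing down it reaches from about 350 to 900 mm from the base axis. Payload 19.9 kg.
Tool frame: the origin (TCP) lies midway between the tips of the shut fingers; the grasp point (between the pads) lies 19 mm behind it; z points along the fingers, y is the direction in which the jaws open and shut (so a half turn about z gives the same grasp; the last joint's range is limited). The gripper opens to 85 mm and grips with 20 to 120 N. Pads are 22 mm wide; open, the fingers measure 114 mm over their backs; the gripper's body (76 mm by 85 mm) begins 54 mm behind the grasp point. The pads swing forward as they close: fully open they stand 13 mm farther back than shut.
Start: joints at [1.111, 0.417, -0.01, 1.614, 0.005, 1.111, -0.053], TCP at [254.158, -570.968, 231.26] pointing down, gripper open.
Joint ranges: [-2.81, 2.81], [-0.39, 2.02], [-1.27, 1.25], [0.06, 2.57], [-1.19, 4.33], [0.19, 2], [-2.82, 2.82]. Speed limits (rad/s): [1.89, 1.89, 2.39, 2.39, 3.01, 3.01, 3.01].

## Interface

Orientations are given as a unit quaternion [x, y, z, w].
In Python, from rig import status, viewer, order gives the robot as it stands. The module is installed in compiled form; this text tells all that it offers.
- The arm moves only by the tool servo_tool, never from a script. Its argument "commands" is a list that holds one entry, the list of rows, each a list of 5 numbers: the finger opening in mm, from 0 to 85.4, then the shift along the world's x, y, z in mm, then the turn about the world's z in rad. In form: [[[claw, x, y, z, spin], ...]]. A call has exactly 10 rows; each row shifts and turns the commanded pose from where the row before left it; what a row does not reach is not made up. A row lasts 1/10 s, in which the tool goes at most 50 mm and 8.59 degrees, less where a joint would pass 70% of its speed; a pose out of reach is approached as far as the arm can. A call is refused whole if a number of a shift passes 50 or a number of a turn 0.15, either way. A call with a gripper value outside its range is refused whole. The fingers move at their own pace and stop on an object; "grip_force" is the grip in N (left out, the last holds). Time passes only in rows, so rows that do not move let the fingers close, or fill a call up. It gives the time, the measured TCP pose, the force and the opening at its end, in the units of the state.
- status.observe(): the state, without advancing time (a new reading comes with each control period).
- viewer.grab_frame(name): name is "side" or "top" or "wrist"; returns the picture (384x512x3 uint8, red, green, blue); there is no depth.
- viewer.camera_info(name): a dict with "fx", "fy", "cx", "cy" (pixels), "cam_to_world" (4x4, takes a point from camera to world coordinates); the wrist camera has in their place "T_tool_cam" (4x4, takes a point from camera to tool coordinates, whose origin is the TCP and whose axes are the flange's). Camera axes: x right, y down, z forward; pixel columns grow to the right and rows downward; lengths in mm; the calibration is good to about 2 mm. A picture is of the moment at which its call begins: read the wrist's pose just before it. camera_info takes no time and is no camera call.
- order.job_done(): hands the job in, once; it reports no verdict.
The state is a dict: "time_s": time; "qpos": joint angles; "qd": joint speeds; "joint_efforts": joint torques, N m; "tool_pos": TCP position; "orientation": TCP orientation; "contact_force": force on the tool from outside, world axes, zero at the start; "wrist_torque": the same for the moment, N m; "gripper_width": finger opening in mm.
Only numpy, scipy, OpenCV 4.12 (cv2) and the standard library are available. Lean on these libraries where they do the work, as an engineer would, in place of code of your own. Each camera call takes 0.05 s, during which the arm holds its last target.

## Task

Put the cracked socket, the red one, into the empty beige basket. Then, of the two plain sockets, find the one that fits the hex nut in the round collar of the teal felting press (try them on it) and finish while still holding that socket in the gripper, pushed fully down on the nut. The other plain socket must be standing on the black mat at the end, and the other things on the table stay where they are.

Things in the scene. Friction and masses are not known exactly. Their poses are not given: they have to be found in the camera images.
- clamp_nut (a point): (All sizes in mm.) Centre of the floor of the collar's round well, 25 above the table. The fixed hex nut stands on it: hex 14 high, then a 5 high cone; 11 dia stud reaches 26 above the floor. The nut is 24 or 33 across flats, it is not known which; a wrong socket stops with its mouth edge 13 or more above the floor. z up; x (as the press's x) is square to two flats of the nut.
- press: Fixed felting press: teal base 150 x 260 (x, y), 25 high; origin at the centre of its underside. Round collar 66 dia centred at y = -70, its rim 39 above the table, its well 45 wide round a 24 nut or 56 round a 33 nut, so only the right socket goes in. Grey housing 100 x 100 centred at y = +75, its top 100 above the table.
- socket_slim_center (a point): Plain steel socket for the 24 nut. Stands mouth down: six-sided body 40 high, mouth 30 deep; on top a square adapter 22 x 22, 38 high, to grip; 78 in all, 0.2 to 0.3 kg. Point: its centre, 39 above the mouth edge, 20 below the adapter's middle. z up; x square to two adapter faces and two hex flats. Mouth 27.2 across flats, outside 35.6 across flats.
- socket_wide_center (a point): Plain steel socket for the 33 nut. Stands mouth down: six-sided body 40 high, mouth 30 deep; on top a square adapter 22 x 22, 38 high, to grip; 78 in all, 0.2 to 0.3 kg. Point: its centre, 39 above the mouth edge, 20 below the adapter's middle. z up; x square to two adapter faces and two hex flats. Mouth 36.2 across flats, outside 44.6 across flats.
- socket_red_center (a point): The cracked socket: red-painted body, red dot on top. Stands mouth down: six-sided body 40 high, mouth 30 deep; on top a square adapter 22 x 22, 38 high, to grip; 78 in all, 0.2 to 0.3 kg. Point: its centre, 39 above the mouth edge, 20 below the adapter's middle. z up; x square to two adapter faces and two hex flats. Outside 40.6 across flats.
- mat: Fixed black rubber mat, 120 x 340 (x, y), 4 thick, on which the three sockets stand about 110 apart in a row along its y. Origin at the centre of its underside.
- basket: Fixed empty beige open basket, 140 x 190 (x, y) outside, 50 high, walls and floor 4 to 5 thick. Origin at the centre of its underside.
- socket_slim: The same socket as point socket_slim_center; origin at the centre of its mouth edge.
- socket_wide: The same socket as point socket_wide_center; origin at the centre of its mouth edge.
- socket_red: The same socket as point socket_red_center; origin at the centre of its mouth edge.
- bottle: Bystander: clear water bottle with blue band and white cap, 62 dia x 190 high; origin at the centre of its underside.
- coffee_cup: Bystander: white takeaway cup with lid, 82 dia x 116 high; origin at the centre of its underside.
- bowl: Bystander: steel bowl, 110 dia x 50 high; origin at the centre of its underside.
- soap: Bystander: white bar of soap, 50 x 80 x 22 high; origin at the centre of its underside.
- dye_jar: Bystander: green dye jar with white lid, 48 dia x 60 high; origin at the centre of its underside.
- needle_tin: Bystander: flat blue tin, 60 x 90 x 20 high; origin at the centre of its underside.
There are look-alikes about, which are no part of the job. There is more than one size of the basket; the one meant has the size given above.

How it is judged (in metres and radians):
On the way, in this order (a step that is already met when the one before it is completed fails the run):
1. the red socket lies in the basket, let go (x of socket_red_center in the frame of basket between -0.068 and 0.068 m and y of socket_red_center in the frame of basket between -0.093 and 0.093 m and height (world z) of socket_red_center below 0.06 m and contact force between the fingers and socket_red below 0.1 N), for 0.2 s.
2. the fitting socket is held, fully down on the nut ((((horizontal distance between socket_slim_center and clamp_nut below 0.004 m and z of socket_slim_center in the frame of clamp_nut between 0.034 and 0.0435 m and angle between socket_slim_center's own z axis and vertical below 0.1 rad) and contact force between the fingers and socket_slim above 2 N) or ((horizontal distance between socket_wide_center and clamp_nut below 0.004 m and z of socket_wide_center in the frame of clamp_nut between 0.034 and 0.0435 m and angle between socket_wide_center's own z axis and vertical below 0.1 rad) and contact force between the fingers and socket_wide above 2 N))), for 0.2 s.
At the end, for the whole second after the job is handed in: Red socket in the basket, let go. One plain socket gripped (over 2 N) and down on the nut: mouth within 4.5 mm of the well floor, 4 mm of the axis, tilt under 0.1 rad. The other plain socket stands on the mat, tilt under 0.1 rad, not touched (all of step 1 and (((horizontal distance between socket_slim_center and clamp_nut below 0.004 m and z of socket_slim_center in the frame of clamp_nut between 0.034 and 0.0435 m and angle between socket_slim_center's own z axis and vertical below 0.1 rad) and contact force between the fingers and socket_slim above 2 N and (x of socket_wide_center in the frame of mat between -0.07 and 0.07 m and y of socket_wide_center in the frame of mat between -0.18 and 0.18 m and height (world z) of socket_wide_center between 0.036 and 0.05 m and angle between socket_wide_center's own z axis and vertical below 0.1 rad and contact force between the fingers and socket_wide below 0.1 N)) or ((horizontal distance between socket_wide_center and clamp_nut below 0.004 m and z of socket_wide_center in the frame of clamp_nut between 0.034 and 0.0435 m and angle between socket_wide_center's own z axis and vertical below 0.1 rad) and contact force between the fingers and socket_wide above 2 N and (x of socket_slim_center in the frame of mat between -0.07 and 0.07 m and y of socket_slim_center in the frame of mat between -0.18 and 0.18 m and height (world z) of socket_slim_center between 0.036 and 0.05 m and angle between socket_slim_center's own z axis and vertical below 0.1 rad and contact force between the fingers and socket_slim below 0.1 N)))); the arm keeps its last pose, push and grip.
It fails at once if a bystander is moved more than 30 mm or tipped (distance of any of bottle, coffee_cup, bowl, soap, dye_jar, needle_tin from where it was at the start of the episode above 0.03 m or angle between any of bottle, coffee_cup, bowl, soap, dye_jar, needle_tin's own z axis and vertical above 0.3 rad).
It also fails if it takes over 72 s, if anything falls off the work surface, if the arm or the gripper's body presses on something with over 40 N, if the wrist force passes 120 N, or if a joint passes its speed limit or range.

## Working session

There is one attempt and no reset: what is moved stays moved. The work goes in short steps, Python scripts to look and compute and a tool call to move; the robot and the scene stay as the last step left them, time stands still between calls to the robot, and variables do not carry over. Pictures are saved under pics/ and viewed, and the job is handed in when it is done.

Besides the shell and the picture viewer there is one more tool, called after "Emit:" as name(argument=value, ...), one argument or row to a line, values as JSON. servo_tool: Moves the arm, as the interface text tells. Its arguments: {"type":"object","properties":{"commands":{"type":"array"},"grip_force":{"type":"number"}},"required":["commands"]}

```bash
mkdir -p pics; python3 - <<'E'
from rig import status, viewer
import cv2,numpy as np
s=status.observe(); print({k:np.round(v,3).tolist() for k,v in s.items()})
for n in("side","top","wrist"):
    print(n,{k:np.round(v,3).tolist() for k,v in viewer.camera_info(n).items()})
    cv2.imwrite(f"pics/{n}0.png",viewer.grab_frame(n)[:,:,::-1])
E
```

```text
{'time_s': 0.0, 'qpos': [1.111, 0.418, -0.01, 1.614, 0.005, 1.111, -0.053], 'qd': [-0.001, 0.001, 0.001, 0.001, -0.0, 0.0, -0.003], 'joint_efforts': [0.001, -86.443, 0.679, -43.49, 0.019, 0.007, -0.0], 'tool_pos': [254.005, -570.697, 230.674], 'orientation': [0.978, 0.208, -0.0, -0.001], 'contact_force': [0.211, 0.076, 0.141], 'wrist_torque': [0.025, 0.006, -0.02], 'gripper_width': 85.43}
side {'fx': 405.092, 'fy': 405.092, 'cx': 252.818, 'cy': 192.651, 'cam_to_world': [[-0.912, -0.301, 0.277, 104.395], [-0.409, 0.688, -0.599, 759.71], [-0.01, -0.66, -0.751, 1037.943], [0.0, 0.0, 0.0, 1.0]]}
top {'fx': 446.425, 'fy': 446.425, 'cx': 253.019, 'cy': 192.554, 'cam_to_world': [[0.017, -0.987, 0.157, 256.768], [-1.0, -0.018, -0.003, -35.528], [0.006, -0.157, -0.988, 1541.459], [0.0, 0.0, 0.0, 1.0]]}
wrist {'fx': 344.149, 'fy': 344.149, 'cx': 264.002, 'cy': 195.961, 'T_tool_cam': [[0.0, -0.954, -0.3, 75.987], [1.0, -0.0, 0.001, -0.12], [-0.001, -0.3, 0.954, -141.909], [0.0, 0.0, 0.0, 1.0]]}
```

View pics/top0.png

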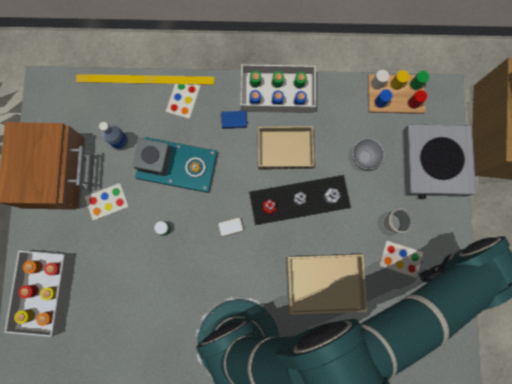

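View pics/side0.png

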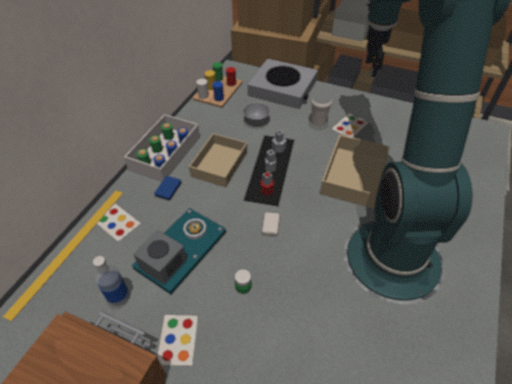

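View pics/wrist0.png

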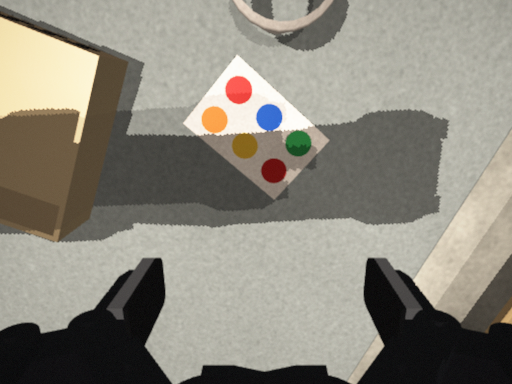

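The top view shows the target basket at about (286,147), roughly 57x42 px, which matches 190x140 mm. The other basket at (326,283) is bigger. The sockets sit on the mat at (269,206) red, (300,198) and (332,195). The press is at about (176,165), with its collar near (196,167).

```bash
cat > h.py <<'E'
import numpy as np,cv2
from rig import status,viewer
from scipy.spatial.transform import Rotation as R
def pose(name,st=None):
    ci=viewer.camera_info(name)
    if name=="wrist":
        T=np.eye(4);T[:3,:3]=R.from_quat(st["orientation"]).as_matrix();T[:3,3]=st["tool_pos"]
        return ci,T@np.array(ci["T_tool_cam"])
    return ci,np.array(ci["cam_to_world"])
def onplane(cp,uv,z):
    ci,T=cp; uv=np.atleast_2d(uv).astype(float)
    d=np.c_[(uv[:,0]-ci["cx"])/ci["fx"],(uv[:,1]-ci["cy"])/ci["fy"],np.ones(len(uv))]@T[:3,:3].T
    o=T[:3,3]; return (o+d*((z-o[2])/d[:,2])[:,None])[:,:2]
def proj(cp,p):
    ci,T=cp; p=np.atleast_2d(p); c=(p-T[:3,3])@T[:3,:3]
    return np.c_[ci["fx"]*c[:,0]/c[:,2]+ci["cx"],ci["fy"]*c[:,1]/c[:,2]+ci["cy"]]
E
python3 - <<'E'
from h import *
im=cv2.imread("pics/top0.png")
a=cv2.resize(im[110:240,120:370],None,fx=3.2,fy=3.2,interpolation=cv2.INTER_CUBIC);cv2.imwrite("pics/topz.png",a)
im2=cv2.imread("pics/side0.png")
a=cv2.resize(im2[100:300,120:320],None,fx=3,fy=3,interpolation=cv2.INTER_CUBIC);cv2.imwrite("pics/sidez.png",a)
cp=pose("top");hsv=cv2.cvtColor(im,cv2.COLOR_BGR2HSV)
def rect(m,z,t):
    m=m.astype(np.uint8)*255;m=cv2.morphologyEx(m,cv2.MORPH_CLOSE,np.ones((3,3)))
    for c in cv2.findContours(m,0,2)[0]:
        if cv2.contourArea(c)<300: continue
        p=onplane(cp,c[:,0],z).astype(np.float32);r=cv2.minAreaRect(p);print(t,c[:,0].mean(0).round(),np.round(r[0]),np.round(r[1]),round(r[2],1))
H,S,V=[hsv[...,i].astype(int) for i in range(3)]
rect((V<50),4,"mat");rect((H>80)&(H<97)&(S>120)&(V>50),25,"teal");rect((H>12)&(H<28)&(S>50)&(V>90),50,"beige")
for t,uv,z in [("red",(269.5,203),78),("mid",(300,197),78),("right",(332,193),78),("nut",(196,167),50)]:
    print(t,onplane(cp,uv,z))
E
```

```text
mat [279. 334.] [  22. -150.] [531. 166.] 83.9
mat [456. 261.] [ 276. -725.] [ 65. 347.] 34.9
mat [300. 199.] [ 480. -203.] [113. 331.] 11.4
mat [440. 158.] [ 638. -707.] [145. 150.] 1.0
mat [310.  27.] [1126. -363.] [  29. 1251.] 0.0
mat [120.  24.] [1127.  431.] [ 28. 204.] 1.2
mat [51. 22.] [1126.  756.] [ 29. 304.] 0.1
teal [179. 166.] [593. 227.] [256. 147.] 79.9
beige [326. 282.] [ 209. -285.] [160. 254.] 3.1
beige [295. 140.] [ 659. -150.] [142. 190.] 1.1
beige [ 49. 156.] [587. 715.] [230. 285.] 89.8
beige [508. 111.] [ 762. -926.] [ 17. 288.] 85.8
beige [149.  80.] [892. 348.] [ 35. 489.] 0.0
beige [400.  89.] [ 866. -537.] [200. 162.] 89.8
red [[455.33853254 -95.394957  ]]
mid [[ 477.22327177 -196.31939647]]
right [[ 492.57591067 -302.67880027]]
nut [[578.51923406 155.60727485]]
```

View pics/topz.png

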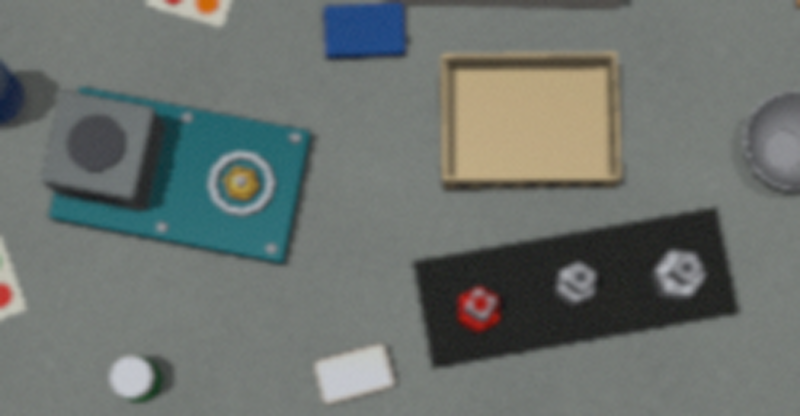

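View pics/sidez.png

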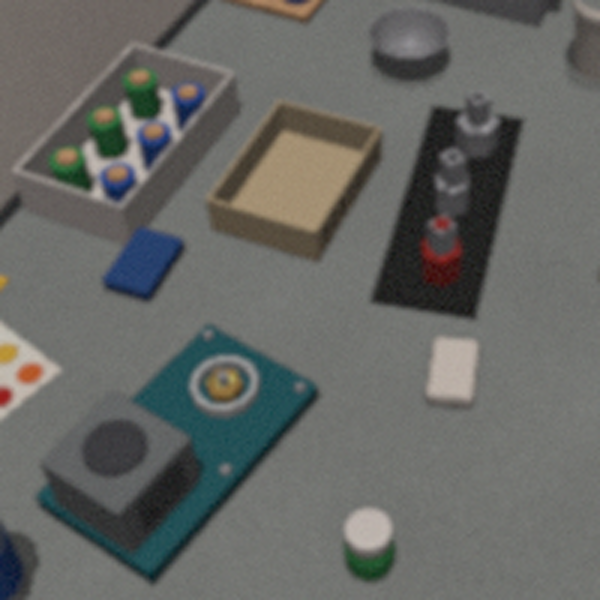

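The press measures 256x147 at yaw about -10°, and the basket 190x142, so both match the sizes given. I'll look at the sockets from above with the wrist camera.

Emit:
servo_tool(
  commands=[
    [[85,25,37,0,0],[85,25,37,0,0],[85,25,37,0,0],[85,25,37,0,0],[85,25,37,0,0],[85,25,37,0,0],[85,25,37,0,0],[85,25,37,0,0],[85,26,37,0,0],[85,0,35,0,0]],
  ],
)

```text
time_s: 1.15
tool_pos: [482.3, -200.4, 231.0]
orientation: [0.978, 0.209, 0.0, -0.0]
contact_force: [0.1, 0.0, -0.5]
gripper_width: 85.1
```

```bash
python3 - <<'E'
from h import *
import json
s=status.observe();im=viewer.grab_frame("wrist");print(s["time_s"],np.round(s["tool_pos"],1),np.round(s["orientation"],4),np.abs(s["qd"]).max(),np.round(s["qpos"],2))
cv2.imwrite("pics/w1.png",im[:,:,::-1]);json.dump({k:np.array(v).tolist() for k,v in s.items()},open("pics/w1.json","w"))
E
```

```text
1.15 [ 482.3 -200.4  231. ] [ 9.779e-01  2.090e-01  4.000e-04 -3.000e-04] 0.5943032542384313 [ 0.54  0.24 -0.23  1.86  0.06  1.04 -0.87]
```

View pics/w1.png

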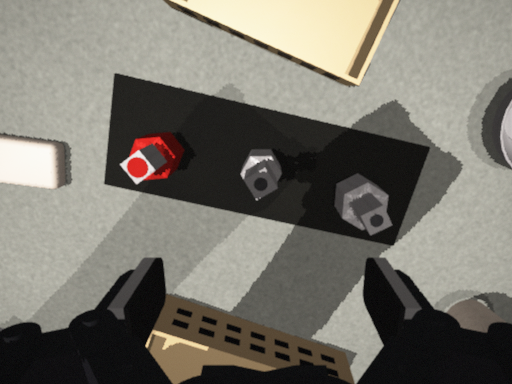

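The sockets show their adapter tops at about (139,166) red, (260,184) and (376,221). I'll zoom in for the corners.

```bash
python3 - <<'E'
from h import *
im=cv2.imread("pics/w1.png")
z=[cv2.resize(im[y-32:y+32,x-32:x+32],None,fx=4,fy=4,interpolation=cv2.INTER_CUBIC) for x,y in[(142,164),(262,178),(368,215)]]
b=np.hstack(z); b=cv2.convertScaleAbs(b,alpha=1.4,beta=10)
for i in range(0,768,32): cv2.putText(b,str(i%256//4),(i,8),0,.3,(0,255,255),1); 
for i in range(0,256,32): cv2.line(b,(0,i),(768,i),(90,90,0),1)
for i in range(0,768,32): cv2.line(b,(i,0),(i,256),(90,90,0),1)
cv2.imwrite("pics/w1z.png",b)
E
```

```text
(no output)
```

View pics/w1z.png

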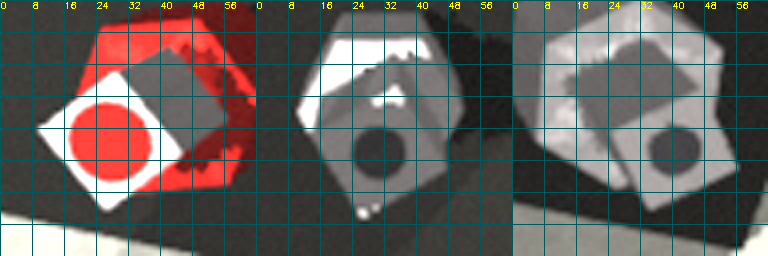

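```bash
python3 - <<'E'
from h import *
import json
s=json.load(open("pics/w1.json"));cp=pose("wrist",s)
q={"red":((110,132),(27.5,35.5),[(9.5,32),(28,18),(46,38.5),(27,52)]),
"mid":((230,146),(30.7,38),[(16,31),(37,24),(47,42),(27,53)]),
"right":((336,183),(40.7,37.6),[(25,33),(45.5,23.5),(56,42),(34,52.5)])}
for k,(o,d,c) in q.items():
    o=np.array(o); D=onplane(cp,o+d,82)[0]; C=onplane(cp,o+np.array(c),82)
    e=np.roll(C,-1,0)-C; a=np.degrees(np.arctan2(e[:,1],e[:,0]))%90
    print(k,D.round(1),C.mean(0).round(1),"sides",np.linalg.norm(e,axis=1).round(1),"ang",a.round(1))
# mat corners
m=[(115,74),(429,148),(393,244),(105,184)]
C=onplane(cp,m,4);print(C.round(),C.mean(0)); 
t=pose("top");print("side-top", [proj(t,[*onplane(cp,np.array(o)+d,82)[0],82]).round(1).tolist() for o,d,c in q.values()])
M=R.from_quat(s["orientation"]).as_matrix();print(np.degrees(np.arctan2(M[1,0],M[0,0])),np.degrees(np.arctan2(M[1,1],M[0,1])))
E
```

```text
red [447.2 -96.4] [447.4 -96.5] sides [21.1 22.5 21.5 22.1] ang [59.2 61.5 58.4 60.4]
mid [ 477.2 -199.5] [ 477.9 -200.2] sides [19.3 18.5 20.4 22.3] ang [43.  52.7 54.1 49.3]
right [ 488.7 -309.5] [ 488.3 -309.1] sides [19.8 21.1 21.7 21.5] ang [51.4 56.7 52.7 51.5]
[[ 502.  -26.]
 [ 568. -357.]
 [ 454. -379.]
 [ 386.  -50.]] [ 477.71864298 -202.99229376]
side-top [[[269.8, 205.3]], [[301.1, 196.9]], [[334.3, 194.0]]]
24.123508040443046 -65.8764715072938
```

Emit:
servo_tool(
  commands=[
    [[85,-7,20,-15,0.1],[85,-7,20,-15,0.1],[85,-7,20,-15,0.1],[85,-7,20,-15,0.1],[85,-5,24,-15,0.1],[85,0,0,-5,0.1],[85,0,0,0,0.03],[85,0,0,0,0],[85,0,0,0,0],[85,0,0,0,0]],
  ],
)

```text
time_s: 2.2
tool_pos: [447.4, -99.4, 151.6]
orientation: [0.866, 0.5, 0.0, 0.0]
contact_force: [0.0, -0.1, -0.6]
gripper_width: 85.0
```

```bash
cat > look.py <<'E'
from h import *
import json,sys
n=sys.argv[1]
s=status.observe();im=viewer.grab_frame("wrist")
M=R.from_quat(s["orientation"]).as_matrix()
print(s["time_s"],np.round(s["tool_pos"],1),"yaw",np.degrees(np.arctan2(M[1,0],M[0,0])).round(2),"tilt",np.degrees(np.arccos(-M[2,2])).round(2),"F",np.round(s["contact_force"],1),"w",s["gripper_width"],"qd",np.abs(s["qd"]).max().round(3),np.round(s["qpos"],2))
cv2.imwrite(f"pics/{n}.png",im[:,:,::-1]);json.dump({k:np.array(v).tolist() for k,v in s.items()},open(f"pics/{n}.json","w"))
E
python3 look.py w2
```

```text
2.2 [447.4 -99.4 151.6] yaw 59.96 tilt 0.03 F [ 0.  -0.1 -0.6] w 85.00499013299505 qd 0.005 [ 0.49  0.25 -0.38  2.08  0.12  0.84 -0.49]
```

View pics/w2.png

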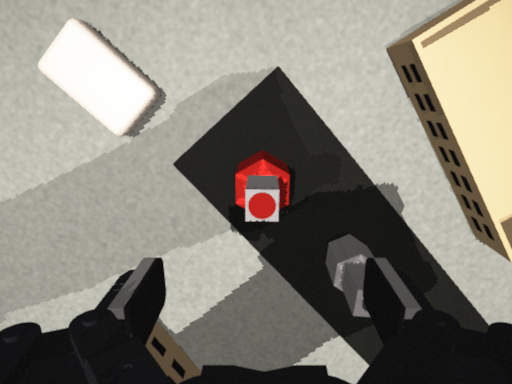

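The adapter is square to the tool, and the red dot is at (262,205).

```bash
python3 - <<'E'
from h import *
import json
s=json.load(open("pics/w2.json"));cp=pose("wrist",s)
print(onplane(cp,[(262,205.5)],82), onplane(cp,[(246,191),(278,191),(278,221),(246,221)],82).mean(0))
E
```

```text
[[447.52669432 -95.85467342]] [447.28270444 -96.27561223]
```

Emit:
servo_tool(
  commands=[
    [[60,0,3,-25,0],[60,0,0,-25,0],[60,0,0,-25,0],[60,0,0,-26,0],[60,0,0,0,0],[10,0,0,0,0],[10,0,0,0,0],[10,0,0,0,0],[10,0,0,0,0],[10,0,0,0,0]],
  ],
  grip_force=60,
)

```text
time_s: 3.25
tool_pos: [448.0, -96.2, 51.6]
orientation: [0.866, 0.501, 0.001, 0.001]
contact_force: [-2.0, 0.5, 9.4]
gripper_width: 21.2
```

Emit:
servo_tool(
  commands=[
    [[10,0,0,30,0],[10,0,0,30,0],[10,15,-4,30,0],[10,35,-9,0,0],[10,35,-9,0,0],[10,35,-9,0,0],[10,35,-9,0,0],[10,35,-9,0,0],[10,21,-5,0,0],[10,0,0,0,0]],
  ],
)

```text
time_s: 4.25
tool_pos: [660.0, -150.5, 140.6]
orientation: [0.866, 0.5, 0.001, 0.0]
contact_force: [-1.2, -0.1, -3.0]
gripper_width: 21.0
```

```bash
python3 look.py w3; python3 - <<'E'
from h import *
cv2.imwrite("pics/t3.png",viewer.grab_frame("top")[:,:,::-1])
E
```

```text
4.25 [ 660.  -150.5  140.6] yaw 60.06 tilt 0.07 F [-1.2 -0.1 -3. ] w 20.98928437069391 qd 0.079 [ 0.41  0.62 -0.33  1.54  0.22  1.02 -0.51]
```

View pics/w3.png

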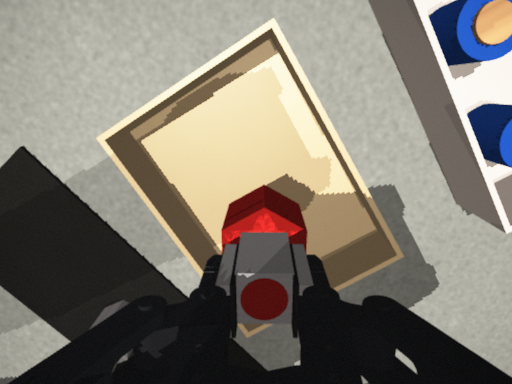

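The red socket is held, and the basket centre is about under the TCP. I'll lower it and let go.

Emit:
servo_tool(
  commands=[
    [[10,0,0,-28,0],[10,0,0,-28,0],[10,0,0,-25,0],[10,0,0,-4,0],[10,0,0,0,0],[50,0,0,0,0],[50,0,0,0,0],[50,0,0,0,0],[50,0,0,20,0],[50,0,0,40,0]],
  ],
)

```text
time_s: 5.35
tool_pos: [656.7, -149.7, 113.9]
orientation: [0.866, 0.501, -0.002, -0.001]
contact_force: [0.3, -0.4, -0.4]
gripper_width: 50.3
```

Emit:
servo_tool(
  commands=[
    [[50,0,0,40,0],[50,-10,40,30,0],[50,-10,40,0,0],[50,-10,40,0,0],[50,-10,40,0,0],[50,-10,40,0,0],[50,-10,40,0,0],[50,-10,40,0,0],[50,-9,27,0,0],[50,0,0,0,0]],
  ],
)

```text
time_s: 6.35
tool_pos: [577.9, 161.0, 185.6]
orientation: [0.864, 0.503, 0.001, -0.001]
contact_force: [-0.8, -0.8, 0.5]
gripper_width: 50.3
```

Emit:
servo_tool(
  commands=[
    [[85,0,0,0,0],[85,0,0,0,0],[85,0,0,0,0],[85,0,0,0,0],[85,0,0,0,0],[85,0,0,0,0],[85,0,0,0,0],[85,0,0,0,0],[85,0,0,0,0],[85,0,0,0,0]],
  ],
)

```text
time_s: 7.35
tool_pos: [579.3, 156.3, 184.7]
orientation: [0.866, 0.501, -0.0, -0.0]
contact_force: [-0.5, 0.3, -1.3]
gripper_width: 84.9
```

```bash
python3 look.py w4; python3 - <<'E'
from h import *
cv2.imwrite("pics/s4.png",viewer.grab_frame("side")[100:300,120:320,::-1].repeat(3,0).repeat(3,1))
E
```

```text
7.35 [579.3 156.3 184.7] yaw 60.1 tilt 0.01 F [-0.5  0.3 -1.3] w 84.9470196802601 qd 0.002 [ 0.01  0.45 -0.43  1.71  0.21  1.02 -1.01]
```

View pics/w4.png

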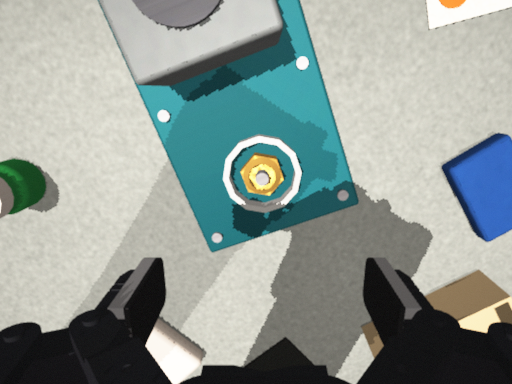

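View pics/s4.png

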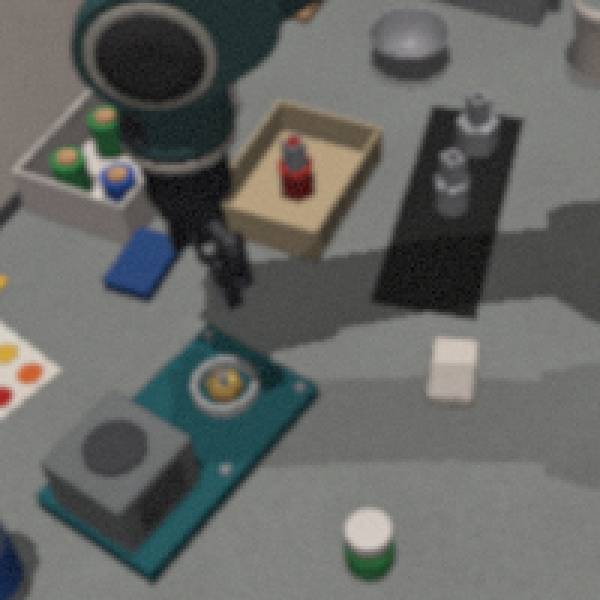

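The red socket stands in the basket. The nut is at about (262,177) inside the white ring. Next I'll measure the nut and ring sizes.

```bash
python3 - <<'E'
from h import *
import json
s=json.load(open("pics/w4.json"));cp=pose("wrist",s)
im=cv2.imread("pics/w4.png");hsv=cv2.cvtColor(im,cv2.COLOR_BGR2HSV)
x0,y0=212,127
c=im[y0:y0+100,x0:x0+100]
cv2.imwrite("pics/w4z.png",cv2.resize(c,None,fx=6,fy=6,interpolation=cv2.INTER_CUBIC))
H,S,V=[hsv[y0:y0+100,x0:x0+100,i].astype(int) for i in range(3)]
g=((H>10)&(H<32)&(S>100)&(V>70)).astype(np.uint8)
cs=max(cv2.findContours(g,0,2)[0],key=cv2.contourArea)[:,0]+[x0,y0]
P=onplane(cp,cs,39).astype(np.float32); (ce,r)=cv2.minEnclosingCircle(P);print("nut z39 circ",ce,2*r,"area eqAF",np.sqrt(cv2.contourArea(P)/0.866),cv2.minAreaRect(P))
w=((S<40)&(V>150)).astype(np.uint8)
k=cv2.findContours(w,1,2)[0]
for q in k:
    if cv2.contourArea(q)>300 or len(q)>20:
        P=onplane(cp,q[:,0]+[x0,y0],39).astype(np.float32);e=cv2.fitEllipse(P);print("ring z39",np.round(e[0],1),np.round(e[1],1))
w=((S<60)&(V>100)).astype(np.uint8);w[:35]=0;w[65:]=0;w[:,:35]=0;w[:,65:]=0
for q in cv2.findContours(w,0,2)[0]:
    if len(q)<6: continue
    m=q[:,0].mean(0)+[x0,y0];print("stud",m,onplane(cp,m,51),cv2.contourArea(q))
E
```

```text
nut z39 circ (579.8091430664062, 161.8812255859375) 39.22743606567383 area eqAF 33.296058294841764 ((580.17724609375, 161.81468200683594), (34.84769821166992, 37.052772521972656), 49.70037078857422)
ring z39 [579.9 162.8] [59.9 63.8]
stud [261.20833333 177.83333333] [[579.59102408 162.06055123]] 138.5
```

View pics/w4z.png

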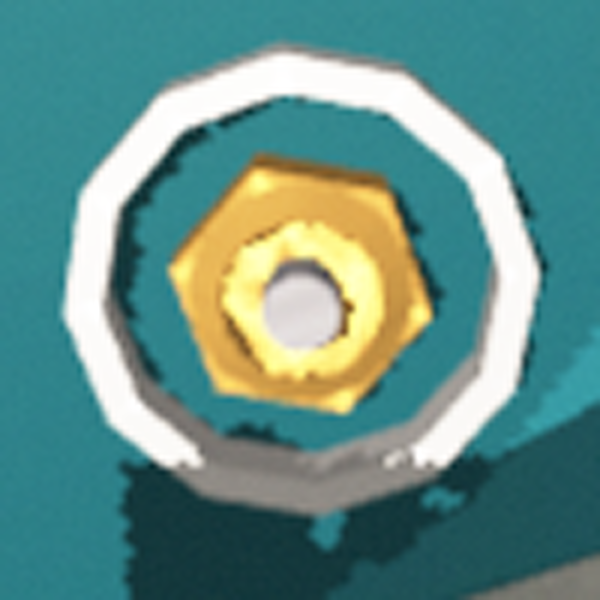

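```bash
python3 - <<'E'
from h import *
import json
s=json.load(open("pics/w4.json"));cp=pose("wrist",s)
f=lambda p:(np.array(p)+.5)/6-.5+[212,127]
C=onplane(cp,f([(260,155),(385,175),(433,318),(347,412),(218,390),(172,268)]),38)
m=C.mean(0);d=C-m;print("nut corners",m.round(1),np.linalg.norm(d,axis=1).round(1),(np.degrees(np.arctan2(d[:,1],d[:,0]))%60).round(1))
print("stud",onplane(cp,f([(301,307)]),51))
C=onplane(cp,[(213,251),(357,202)],25);e=C[1]-C[0];print(C.round(1),np.linalg.norm(e),np.degrees(np.arctan2(e[1],e[0])))
E
```

```text
nut corners [579.9 161.4] [20.1 20.1 19.4 19.8 19.7 18.9] [17.3 24.6 16.7 19.2 21.3 21.2]
stud [[580.01426271 161.89906097]]
[[499.1 116.4]
 [641.2  92.3]] 144.17193670532188 -9.619224864233297
```

The nut measures 33 across flats, so the wide socket (the right one) should fit. Its centre is about (580,161.8) and its flats are at -10° mod 60. I'll go to the wide socket.

Emit:
servo_tool(
  commands=[
    [[85,-9,-45,0,-0.1],[85,-9,-47,0,-0.02],[85,-9,-47,0,0],[85,-9,-47,0,0],[85,-9,-47,0,0],[85,-9,-47,0,0],[85,-9,-47,0,0],[85,-9,-47,0,0],[85,-9,-47,-10,0],[85,-10,-45,-23,0]],
  ],
)

```text
time_s: 8.45
tool_pos: [488.8, -311.1, 153.6]
orientation: [0.894, 0.448, 0.001, 0.002]
contact_force: [1.1, 0.5, -0.6]
gripper_width: 84.8
```

Emit:
servo_tool(
  commands=[
    [[85,0,0,0,0],[85,0,0,0,0],[85,0,0,0,0],[85,0,0,0,0],[85,0,0,0,0],[85,0,0,0,0],[85,0,0,0,0],[85,0,0,0,0],[85,0,0,0,0],[85,0,0,0,0]],
  ],
)

```text
time_s: 9.45
tool_pos: [488.6, -308.4, 152.3]
orientation: [0.894, 0.448, -0.0, -0.0]
contact_force: [-0.8, -0.2, -0.4]
gripper_width: 85.1
```

```bash
python3 look.py w5; python3 - <<'E'
from h import *
im=cv2.imread("pics/w5.png");cv2.imwrite("pics/w5z.png",cv2.resize(im[150:250,212:312],None,fx=6,fy=6,interpolation=cv2.INTER_CUBIC))
E
```

```text
9.45 [ 488.6 -308.4  152.3] yaw 53.22 tilt 0.01 F [-0.8 -0.2 -0.4] w 85.10947256060943 qd 0.001 [ 0.69  0.43 -0.23  1.8   0.12  0.92 -0.23]
```

View pics/w5.png

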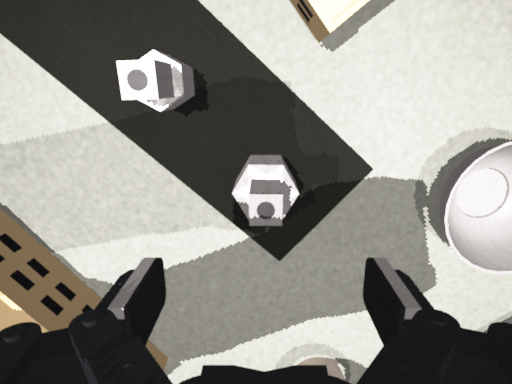

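View pics/w5z.png

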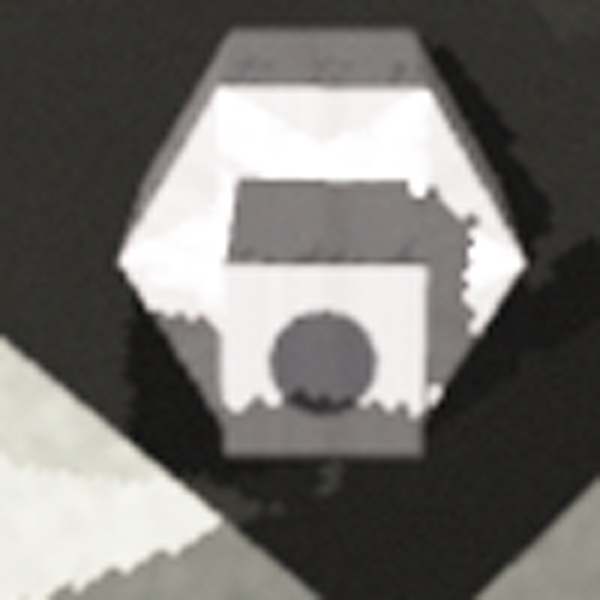

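```bash
python3 - <<'E'
from h import *
import json
s=json.load(open("pics/w5.json"));cp=pose("wrist",s)
f=lambda p:(np.array(p)+.5)/6-.5+[212,150]
print(onplane(cp,f([(323,362),(324.5,361)]),82))
C=onplane(cp,f([(225,88),(435,88),(527,265),(118,262)]),44);print(C[:2].mean(0),C[2:].mean(0),np.linalg.norm(C[2]-C[3]),np.linalg.norm(C[0]-C[1]))
M=R.from_quat(s["orientation"]).as_matrix();print("tool y",M[:,1])
E
```

```text
[[ 488.997532   -308.97919654]
 [ 489.19790997 -308.98429763]]
[ 503.1125128  -291.74657386] [ 488.82772527 -309.36566352] 51.84782315300717 25.928413162392506
tool y [ 8.00907185e-01 -5.98788500e-01 -1.11887538e-04]
```

The corner span is 51.8 mm (51.5 expected), so this is the wide socket. I'll grasp it.

Emit:
servo_tool(
  commands=[
    [[60,0.5,-0.5,-25,0],[60,0,0,-25,0],[60,0,0,-25,0],[60,0,0,-25,0],[60,0,0,0,0],[10,0,0,0,0],[10,0,0,0,0],[10,0,0,0,0],[10,0,0,0,0],[10,0,0,0,0]],
  ],
  grip_force=80,
)

```text
time_s: 10.5
tool_pos: [489.8, -309.3, 53.9]
orientation: [0.894, 0.448, 0.0, 0.001]
contact_force: [-1.8, 0.6, 7.1]
gripper_width: 20.9
```

Emit:
servo_tool(
  commands=[
    [[10,0,0,10,0],[10,0,0,30,0],[10,0,0,30,-0.03],[10,0,0,30,-0.03],[10,0,20,10,0],[10,9,40,0,0],[10,9,45,0,0],[10,9,45,0,0],[10,9,45,0,0],[10,9,45,0,0]],
  ],
)

```text
time_s: 11.5
tool_pos: [533.9, -66.5, 163.0]
orientation: [0.907, 0.421, 0.0, 0.0]
contact_force: [1.5, -0.1, -2.9]
gripper_width: 21.0
```

Emit:
servo_tool(
  commands=[
    [[10,9,45,0,0],[10,9,45,0,0],[10,9,45,0,0],[10,9,45,0,0],[10,9,30,0,0],[10,5,15,0,0],[10,0,0,0,0],[10,0,0,0,0],[10,0,0,0,0],[10,0,0,0,0]],
  ],
)

```text
time_s: 12.5
tool_pos: [584.1, 154.8, 162.5]
orientation: [0.907, 0.42, -0.0, 0.0]
contact_force: [-0.1, 0.6, -2.1]
gripper_width: 20.8
```

```bash
python3 look.py w6
```

```text
12.5 [584.1 154.8 162.5] yaw 49.69 tilt 0.03 F [-0.1  0.6 -2.1] w 20.83309607278824 qd 0.005 [-0.03  0.48 -0.37  1.72  0.2   0.98 -1.18]
```

View pics/w6.png

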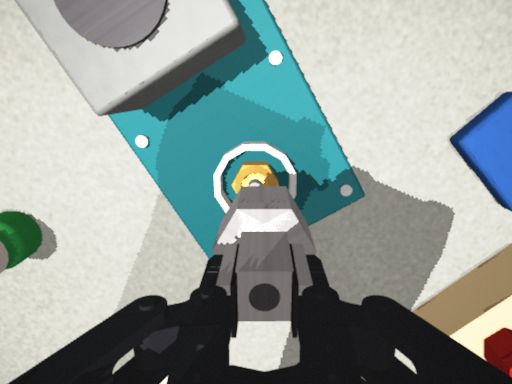

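Emit:
servo_tool(
  commands=[
    [[10,-4,7,0,0],[10,0,0,-20,0],[10,0,0,-20,0],[10,0,0,-18,0],[10,0,0,0,0],[10,0,0,0,0],[10,0,0,0,0],[10,0,0,0,0],[10,0,0,0,0],[10,0,0,0,0]],
  ],
)

```text
time_s: 13.55
tool_pos: [580.3, 163.1, 104.7]
orientation: [0.907, 0.421, 0.0, 0.0]
contact_force: [0.2, -0.0, -2.1]
gripper_width: 20.6
```

```bash
python3 look.py w7;python3 - <<'E'
from h import *
cv2.imwrite("pics/s7.png",cv2.resize(viewer.grab_frame("side")[180:300,130:290,::-1],None,fx=4,fy=4,interpolation=cv2.INTER_CUBIC))
E
```

```text
13.55 [580.3 163.1 104.7] yaw 49.77 tilt 0.03 F [ 0.2 -0.  -2.1] w 20.624663063316774 qd 0.003 [-0.06  0.55 -0.35  1.76  0.24  0.87 -1.22]
```

View pics/w7.png

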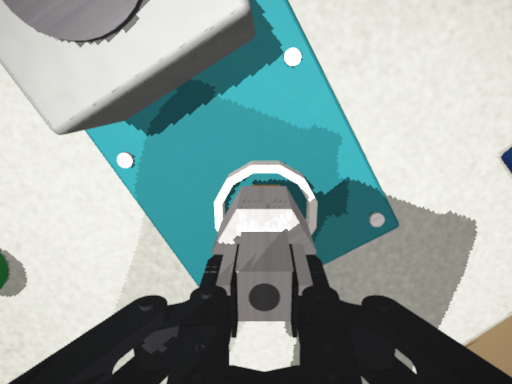

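View pics/s7.png

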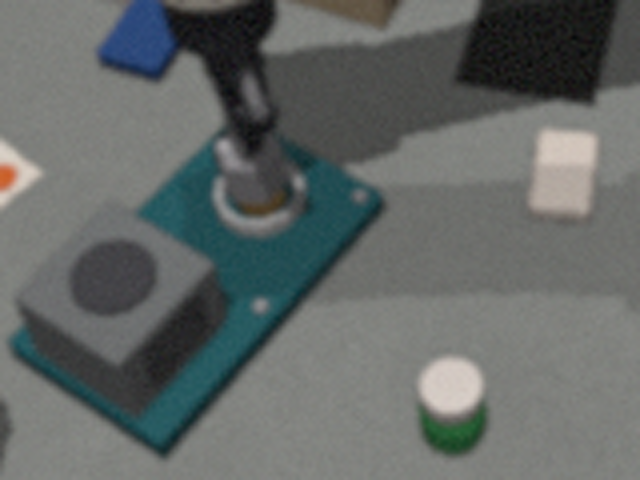

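The socket is centred in the ring sideways (ring 214..318, dot at 264). I'll nudge y by -1 and lower slowly.

Emit:
servo_tool(
  commands=[
    [[10,0,-1,-2,0],[10,0,0,-2,0],[10,0,0,-2,0],[10,0,0,-2,0],[10,0,0,-2,0],[10,0,0,-2,0],[10,0,0,-2,0],[10,0,0,-2,0],[10,0,0,-1,0],[10,0,0,0,0]],
  ],
)

```text
time_s: 14.65
tool_pos: [580.1, 162.1, 87.2]
orientation: [0.907, 0.421, -0.0, -0.0]
contact_force: [-0.2, -0.4, -1.9]
gripper_width: 20.9
```

The mouth is at about 37, below the nut's top edge, with no contact force. I'll go on down.

Emit:
servo_tool(
  commands=[
    [[10,0,0,-2,0],[10,0,0,-2,0],[10,0,0,-2,0],[10,0,0,-2,0],[10,0,0,-2,0],[10,0,0,-1,0],[10,0,0,-0.5,0],[10,0,0,0,0],[10,0,0,0,0],[10,0,0,0,0]],
  ],
)

```text
time_s: 15.65
tool_pos: [580.2, 162.1, 75.9]
orientation: [0.907, 0.421, 0.0, -0.0]
contact_force: [-0.2, 1.4, -1.7]
gripper_width: 20.9
```

Mouth at about 26. I'll press gently until contact.

Emit:
servo_tool(
  commands=[
    [[10,0,0,-1,0],[10,0,0,-0.5,0],[10,0,0,-0.5,0],[10,0,0,0,0],[10,0,0,0,0],[10,0,0,0,0],[10,0,0,0,0],[10,0,0,0,0],[10,0,0,0,0],[10,0,0,0,0]],
  ],
)

```text
time_s: 16.65
tool_pos: [580.3, 162.3, 74.9]
orientation: [0.907, 0.421, 0.0, 0.0]
contact_force: [-5.9, -2.4, 16.2]
gripper_width: 20.8
```

```bash
python3 look.py w8;python3 - <<'E'
from h import *
cv2.imwrite("pics/s8.png",cv2.resize(viewer.grab_frame("side")[100:300,130:330,::-1],None,fx=3,fy=3,interpolation=cv2.INTER_CUBIC))
E
```

```text
16.65 [580.3 162.3  74.9] yaw 49.79 tilt 0.04 F [-5.9 -2.4 16.2] w 20.829993590303673 qd 0.002 [-0.07  0.59 -0.34  1.78  0.26  0.82 -1.23]
```

View pics/s8.png

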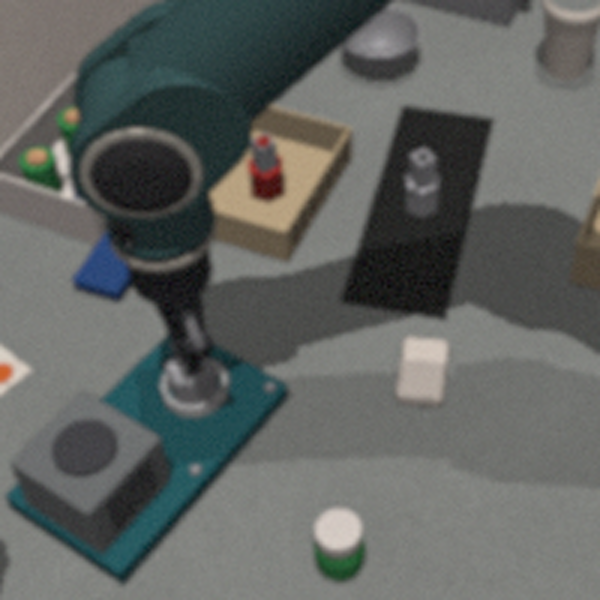

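View pics/w8.png

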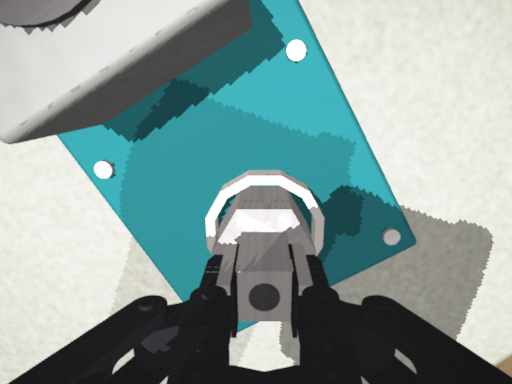

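The socket is seated: mouth at about 25.0 (the floor height), with 16 N upward. The red socket is in the basket and the slim one stands on the mat.

```bash
python3 -c "
from rig import order;print(order.job_done())"
```

```text
the job is handed in; nothing more can be done
None
```

I put the red socket in the small beige basket, where it stands upright and let go. I then seated the wide socket on the nut and handed the job in at about 17 s, still gripping and pressing down.

- **Which socket:** I did not try the slim socket. The nut measured about 33 mm across flats in the wrist image, so I went straight to the wide one, and it went down over the nut without resistance.
- **Seating:** my last reading put the mouth edge at about 25 mm, level with the well floor. The force was 16 N up and 6 N sideways, the tool tilt under 0.1°, and the gripper opening 20.8 mm. The axis was within about 0.6 mm of the measured nut centre, though the camera calibration is only good to about 2 mm.
- **Rest of the table:** in the last side picture the slim socket stood on the mat and the red one in the basket. The soap, dye jar, tin and bowl looked where they had been. The bottle and coffee cup were not checked closely.

No check failed or disagreed.

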